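Set up the snap punch: hang the folded pattern, hold the punch in the guide

TASK

Someone left the folded orange pattern sitting over the green punch guide: lift it off and hang it astride the bar of the rail, so that it hangs there by itself. Then take the red-handled punch from the rack, lower its rod through the guide's hole from above without touching the guide, and finish while still holding it there, upright and centred in the hole, its tip about 15 mm above the brass snap and touching nothing. Leave the other tools and things where they are.

Things in the scene. Friction and masses are not known exactly. Their poses are not given: they have to be found in the camera images.
- pattern: Folded orange board pattern, an upside-down U, 70 g: flat fold 52 mm wide (x), 60 long (y), 4 thick; two legs 4 mm thick hang 50 mm below the fold's underside at x = -24 and +24 mm (44 mm clear between, y ends open). Origin: middle of the fold's underside; z up. At the start it sits astride the guide's arm, over the hole, its y along the arm. Grip it across the legs from above.
- guide: Fixed punch guide: green base 100 x 165 mm, 12 thick; green column 45 x 40 mm centred at y = +95 mm, 112 high; level arm 36 mm wide (x) from the column along -y to y = -30 mm, underside at 90 mm, top at 115 mm, bare steel round the hole. Origin: on the work surface under the hole's axis; z up.
- guide_bore (a point): Centre of the top mouth of the guide's hole, 115 mm above the surface, level with the arm's top. The hole is upright, 20 mm across, right through the 25 mm thick arm. Axes as the guide.
- guide_snap (a point): Top centre of the brass snap (16 mm across, 4 mm high) on the steel anvil (44 mm across) straight under the hole, 26 mm above the surface and 64 mm below the arm's underside. Axes as the guide.
- rail: Fixed rail: a horizontal round bar, 12 mm thick, 220 mm long, along its own y, its centre 200 mm above the surface, on an upright post at each end. Origin on the surface under the bar's middle.
- rail_mid (a point): Middle of the bar, on its centre line; y along the bar, z up.
- rack: Fixed wooden tool rack: a board 60 mm (x) by 190 mm (y), its top 105 mm above the surface, with three 16 mm through holes at y = -65, 0 and +65 mm, in which three tools stand, their handles above the board. Origin on the surface under its middle.
- punch: Punch, about 120 g, upright in any one of the rack's holes: red round handle 24 mm thick, 60 high, above a steel rod 8 mm thick, 95 long. Origin: on the axis at the handle's underside, which rests on the rack's top (105 mm up); z towards the handle, so the tip is at z = -95 mm.
- punch_tip (a point): Centre of the rod's lower end, 95 mm below the handle's underside.
- awl_wood: Bystander: awl with a light wooden handle of the same size as the punch's (24 x 60 mm) and a 90 mm blade, in another hole of the rack. Origin at the handle's underside.
- awl_blue: Bystander: awl with a blue handle of the same size (24 x 60 mm) and a 90 mm blade, in another hole of the rack. Origin at the handle's underside.
- glue: Bystander: blue glue bottle with a conical top, 60 mm across, 140 mm high, loose. Origin under its centre.
- jar: Bystander: white open cup, 70 mm across, 80 mm high, loose. Origin under its centre.
- hammer: Bystander: hammer lying on the table beyond the guide, 260 mm long. Origin under its middle.
- iron: Bystander: heavy dark flat iron with a wooden handle on top, about 150 mm long, 80 mm wide and 103 mm high. Origin under its middle.
Mind the look-alikes: they are no part of the job. What is meant by the pattern is not pink or turquoise, and is the smaller of those in its own colour.

How it is judged:
By the outcome, as a careful person would: the job done as asked, in the order asked, and still so for the second after the job is handed in, while the arm keeps its last pose, push and grip.
It also fails if it takes over 54 s, if anything falls off the work surface, if the arm or the gripper's body presses on something with over 40 N, if the wrist force passes 120 N, or if a joint passes its speed limit or range.

ROBOT

A 6-joint arm with a two-finger parallel gripper is mounted at the origin on the work surface. World frame = base frame: x ahead of the robot, y to its left, z up, the work surface at z = 0. Lengths are in m, angles in degrees, forces in N, time in s.
With the tool pointing down it reaches from about 0.375 to 0.9 m from the base axis. Payload 3.1 kg.
Tool frame: the origin (TCP) lies midway between the tips of the shut fingers; the grasp point (between the pads) lies 19 mm behind it; z points along the fingers, y is the line along which they close (so a half turn about z gives the same grasp; the last joint's range is limited). The gripper opens to 87 mm and grips with 3 to 60 N. Pads are 19 mm wide; open, the fingers measure 117 mm over their backs; the gripper's body (75 mm by 190 mm) begins 51 mm behind the grasp point.
Start: joints at [-82.878, 30.224, 82.088, -0, 67.689, -10.227], TCP at [0.186, -0.597, 0.223] pointing down, gripper open.
Joint ranges: [-176.69, 176.69], [-43.24, 126.21], [12.49, 139.97], [-82, 262], [0, 151.66], [-163.58, 163.58]. Speed limits (degrees/s): [159.86, 159.86, 180, 180, 180, 180].

INTERFACE

Orientations are given as a 3x3 rotation matrix whose columns are the frame's x, y, z axes.
In Python, from rig import read_state, optics, bot gives the robot as it stands. The module is installed in compiled form; this text tells all that it offers.
- The arm moves only by the tool send_rows, never from a script. Its argument "commands" is a list of rows, each a list of 7 numbers: the turn, a rotation vector about the tool's x, y, z in units of 5 degrees (1.0 is 5 degrees), then the shift along the tool's x, y, z in units of 30 mm (1.0 is 30 mm), then the opening, from 0 (shut) to 1 (fully open). In form: [[rx, ry, rz, tx, ty, tz, gripper], ...]. A call has 1 to 20 rows; each row is the pose to reach, as a shift and turn from the pose commanded when the call began, along the tool's axes at that moment; what a row does not reach only later rows make up. A row lasts 1/12 s, in which the tool goes at most 41.7 mm and 7.16 degrees, less where a joint would pass 70% of its speed; a pose out of reach is approached as far as the arm can. A call with a gripper value outside its range is refused whole. The fingers move at their own pace and stop on an object; the grip force is fixed at half the most. Time passes only in rows, so rows that repeat a pose let the fingers close. It gives the time, the measured TCP pose, the force, the opening and the grip force at its end, in the units of the state.
- read_state(): the state, without advancing time (a new reading comes with each control period).
- optics.capture(name): name is "scene" or "top" or "wrist"; returns a dict with "image" (480x640x3 uint8, blue, green, red), "intrinsics" (3x3 intrinsics, pixels), "extrinsics" (4x4, takes a point from world to camera coordinates); the wrist camera has in their place "T_tool_cam" (4x4, takes a point from camera to tool coordinates, whose origin is the TCP and whose axes are the flange's). Camera axes: x right, y down, z forward; pixel columns grow to the right and rows downward; lengths in m; the calibration is good to about 2 mm. A picture is of the moment at which its call begins: read the wrist's pose just before it. There is no depth.
- bot.hand_in(): hands the job in; it is judged then, once.
The state is a dict: "time_s": time; "joint_positions": joint angles; "qvel": joint speeds; "tau": joint torques, N m; "position": TCP position; "tcp_rot": TCP orientation; "force": force on the tool from outside, world axes, zero at the start; "moment": the same for the moment, N m; "opening": opening from 0.0 (shut) to 1.0 (fully open); "grasp_force": force on a finger pad.
Only numpy, scipy, OpenCV 4.12 (cv2) and the standard library are available. Lean on these libraries where they do the work, as an engineer would, in place of code of your own. Each camera call takes 0.05 s, during which the arm holds its last target. There are 200 camera calls.

## Working session

There is one attempt and no reset: what is moved stays moved. The work goes in short steps, Python scripts to look and compute and a tool call to move; the robot and the scene stay as the last step left them, time stands still between calls to the robot, and variables do not carry over. Pictures are saved under pics/ and viewed, at most 10 in all, crops included, and the job is handed in when it is done.

Besides the shell and the picture viewer there is one more tool, called after ">>>" in YAML: its name, and indented under it one key for each argument. send_rows: Moves the arm, as the interface text tells. Its arguments: {"type":"object","properties":{"commands":{"type":"array","items":{"type":"array","items":{"type":"number"}}}},"required":["commands"]}

```bash
mkdir -p pics; cat > h.py <<'E'
import numpy as np,cv2
from rig import read_state,optics,bot
def cap(n,save=None):
    s=read_state();d=optics.capture(n)
    if n=="wrist":
        T=np.eye(4);T[:3,:3]=np.array(s["tcp_rot"]).reshape(3,3);T[:3,3]=s["position"]
        d["extrinsics"]=np.linalg.inv(T@np.array(d["T_tool_cam"]))
    if save: cv2.imwrite("pics/"+save,d["image"])
    return d
def plane(d,uv,z):
    K=np.array(d["intrinsics"]);E=np.array(d["extrinsics"]);R=E[:3,:3];c=-R.T@E[:3,3]
    r=R.T@np.linalg.inv(K)@np.array([uv[0],uv[1],1.])
    return c+r*(z-c[2])/r[2]
def proj(d,p):
    E=np.array(d["extrinsics"]);q=np.array(d["intrinsics"])@(E[:3,:3]@np.array(p)+E[:3,3]);return q[:2]/q[2]
E
python3 - <<'E'
from h import *
a=cap("scene","scene.png");b=cap("top","top.png")
for d in(a,b):
    E=np.array(d["extrinsics"]);print((-E[:3,:3].T@E[:3,3]).round(3),E[:3,:3].round(2).tolist(),np.array(d["intrinsics"])[0,0])
s=read_state();print(s)
E
```

```text
[1.257 0.556 0.79 ] [[-0.59, 0.81, -0.01], [0.48, 0.34, -0.81], [-0.65, -0.48, -0.59]] 527.8647772640896
[0.371 0.013 1.144] [[0.01, -1.0, -0.02], [-0.99, -0.01, -0.17], [0.17, 0.02, -0.99]] 532.5187975566204
{'time_s': 0.1, 'joint_positions': array([-8.28801872e+01,  3.02745391e+01,  8.21493250e+01, -1.49272235e-03,
        6.76881705e+01, -1.02286728e+01]), 'qvel': array([-0.02248257, -0.19050735, -0.19531208, -0.09927038, -0.0570172 ,
       -0.06327379]), 'tau': array([-6.19305756e-04, -4.40988028e+01, -1.77148694e+01,  6.34294865e-02,
        5.34098712e-02, -4.81111965e-05]), 'position': array([ 0.18628808, -0.59590326,  0.22165828]), 'tcp_rot': array([[ 9.54505896e-01,  2.98191924e-01, -2.66274082e-04],
       [ 2.98191867e-01, -9.54503985e-01,  1.93730485e-03],
       [ 3.23528989e-04, -1.92856967e-03, -9.99998088e-01]]), 'force': array([0.06732507, 0.88765893, 0.02661264]), 'moment': array([-0.01625229, -0.05826022,  0.02093695]), 'grasp_force': 0.0, 'opening': 0.9973515249394876}
```

View pics/scene.png

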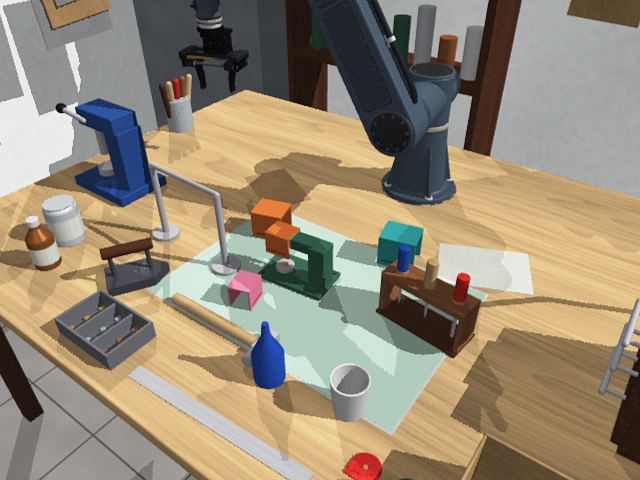

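View pics/top.png

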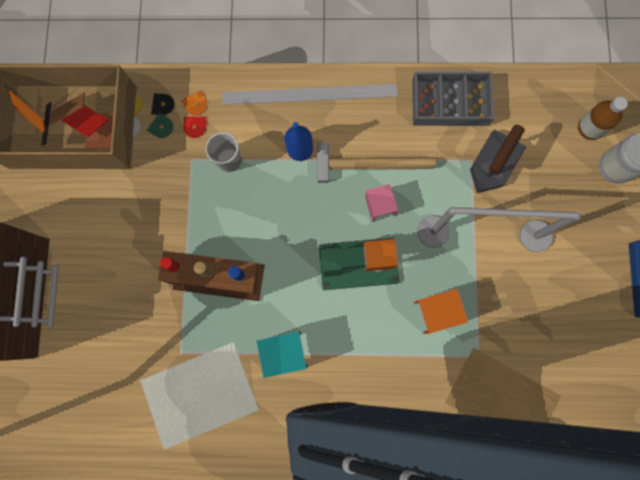

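Orange candidates are the piece astride the green guide (top 380,254; scene 283,240), the larger orange piece on the mat (top 442,310; scene 272,217), and the orange item in the tray. There are also look-alikes in pink (top 381,202) and turquoise (top 282,353). I choose the one on the guide, which is also the smaller orange. For the red tools, the punch is the red handle in the rack (top 167,264; scene 462,287), not the red disc at (195,126).

```bash
python3 - <<'E'
from h import *
a=cap("scene");b=cap("top")
def blobs(d,lo,hi,box,hue2=None,amin=40):
    x0,y0,x1,y1=box
    h=cv2.cvtColor(d["image"],cv2.COLOR_BGR2HSV)
    m=cv2.inRange(h,lo,hi)
    if hue2: m|=cv2.inRange(h,*hue2)
    k=np.zeros_like(m);k[y0:y1,x0:x1]=m[y0:y1,x0:x1]
    cs,_=cv2.findContours(k,cv2.RETR_EXTERNAL,cv2.CHAIN_APPROX_NONE)
    return [c for c in cs if cv2.contourArea(c)>amin]
def rect(d,c,z):
    P=np.array([plane(d,p[0],z)[:2] for p in c])*1000
    return cv2.minAreaRect(P.astype(np.float32))
for box in [(350,230,405,275),(410,280,475,340)]:
    for c in blobs(b,(5,150,90),(20,255,255),box): 
        print("orange top",cv2.boundingRect(c),rect(b,c,.119 if box[0]==350 else .054))
for c in blobs(b,(50,60,20),(90,255,140),(310,230,410,300)): print("green",cv2.boundingRect(c),rect(b,c,.012))
for c in blobs(b,(0,150,80),(4,255,255),(150,245,190,280),((174,150,80),(180,255,255)),20): print("red",cv2.boundingRect(c),rect(b,c,.165))
for c in blobs(b,(105,120,40),(125,255,255),(220,255,260,290),None,20): print("blue",cv2.boundingRect(c),rect(b,c,.165))
im=np.vstack([cv2.resize(b["image"][190:350,300:500],(800,640))[:300*2-0][:600]])
cv2.imwrite("pics/c1.png",im)
r=np.hstack([cv2.resize(b["image"][190:260,410:600],(800,295))]); r2=cv2.resize(b["image"][240:310,150:340],(800,295))
cv2.imwrite("pics/c2.png",np.vstack([r,r2]))
E
```

```text
orange top (363, 239, 34, 32) ((533.576171875, -71.25847625732422), (56.2859001159668, 61.44564437866211), 6.513039588928223)
orange top (415, 289, 52, 44) ((428.1996765136719, -198.5999298095703), (69.38040924072266, 90.24864196777344), 16.497608184814453)
green (319, 241, 80, 49) ((529.923828125, -33.047874450683594), (98.343017578125, 164.26307678222656), 5.554337978363037)
red (160, 257, 17, 15) ((502.9529724121094, 326.63116455078125), (35.27925109863281, 22.054384231567383), 59.26351547241211)
blue (229, 266, 15, 14) ((487.29510498046875, 200.60426330566406), (29.495698928833008, 20.808189392089844), 46.313385009765625)
```

View pics/c1.png

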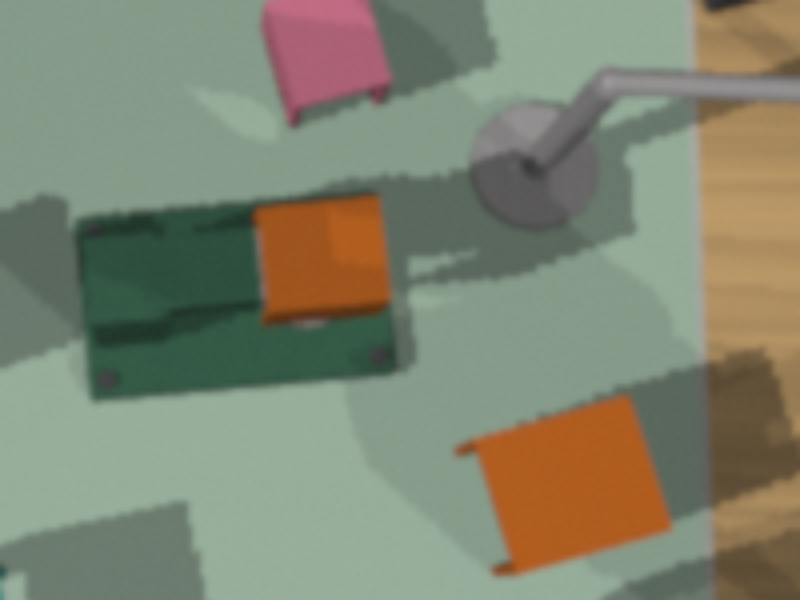

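View pics/c2.png

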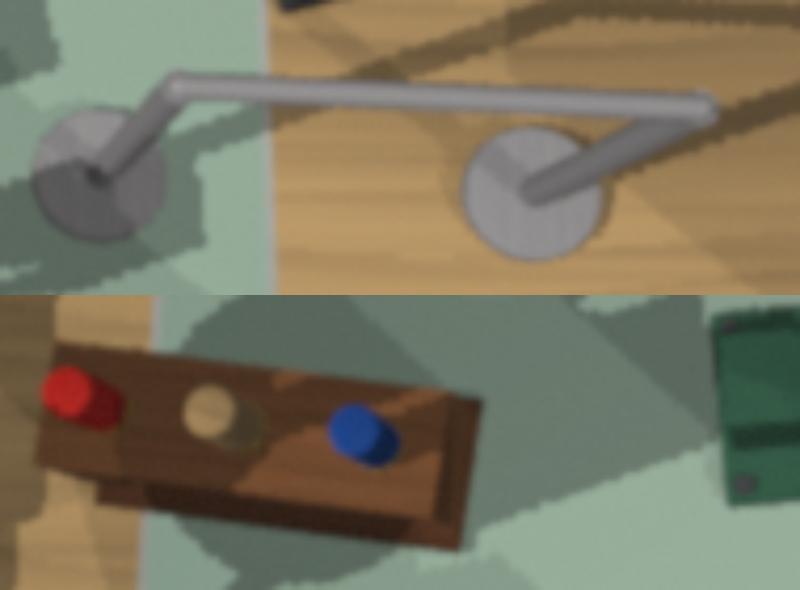

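The crop shows the chosen pattern straddling the green arm, with its fold at top px ~(380,254). The larger orange piece lies free on the mat at ~(443,311). The bar runs from px (452,211) to (577,215), and the red handle top is at (166,263).

```bash
cat >> h.py <<'E'
from scipy.spatial.transform import Rotation as Ro
def move(p,yaw):
    """target TCP p, angle of tool y in world (deg), tool down -> row numbers"""
    s=read_state();R0=np.array(s["tcp_rot"]).reshape(3,3)
    y=np.array([np.cos(np.radians(yaw)),np.sin(np.radians(yaw)),0]);z=np.array([0,0,-1.])
    R=np.c_[np.cross(y,z),y,z]
    rv=Ro.from_matrix(R0.T@R).as_rotvec(degrees=True)/5
    t=R0.T@(np.array(p)-s["position"])/.03
    print("row",rv.round(3),t.round(3),"pos",s["position"].round(4))
def tri(d1,u1,d2,u2):
    Ps=[np.array(d["intrinsics"])@np.array(d["extrinsics"])[:3] for d in(d1,d2)]
    X=cv2.triangulatePoints(Ps[0],Ps[1],np.array(u1,float).reshape(2,1),np.array(u2,float).reshape(2,1)).ravel();return X[:3]/X[3]
E
python3 - <<'E'
from h import *
a=cap("scene");b=cap("top")
p,q=plane(b,(452.3,210.6),.2),plane(b,(577.4,214.9),.2)
print("rail",p,q,(p+q)/2,np.hypot(*(p-q)[:2]),np.degrees(np.arctan2(*(p-q)[1::-1])))
print("proj rail in scene",proj(a,p),proj(a,q))
print("red",plane(b,(166.2,263),.165),"blue",plane(b,(150+355*.2375,240+(430-295)*.2373),.165),"wood",plane(b,(150+209*.2375,240+(411-295)*.2373),.165))
# iron, rail posts
print("iron",plane(b,(500,160),.05))
move((.535,-.069,.26),5.5)
E
```

```text
rail [ 0.60160459 -0.19543841  0.2       ] [ 0.59531722 -0.41887542  0.2       ] [ 0.5984609  -0.30715691  0.2       ] 0.2235254484914501 88.38815882772133
proj rail in scene [214.97432921 194.85534066] [149.0888943  165.26313816]
red [0.50567822 0.33143706 0.165     ] blue [0.48997793 0.20290715 0.165     ] wood [0.49777658 0.26814248 0.165     ]
iron [ 0.74957182 -0.33245543  0.05      ]
row [-6.000e-03 -7.000e-03 -1.563e+01] [ 16.334 -13.313  -1.248] pos [ 0.1864 -0.5963  0.2222]
```

>>> send_rows:
  commands:
    - [0,0,-3,2,-1.6,-1.25,1]
    - [0,0,-15.63,16.33,-13.31,-1.25,1]
    - [0,0,-15.63,16.33,-13.31,-1.25,1]
    - [0,0,-15.63,16.33,-13.31,-1.25,1]
    - [0,0,-15.63,16.33,-13.31,-1.25,1]
    - [0,0,-15.63,16.33,-13.31,-1.25,1]
    - [0,0,-15.63,16.33,-13.31,-1.25,1]
    - [0,0,-15.63,16.33,-13.31,-1.25,1]
    - [0,0,-15.63,16.33,-13.31,-1.25,1]
    - [0,0,-15.63,16.33,-13.31,-1.25,1]
    - [0,0,-15.63,16.33,-13.31,-1.25,1]
    - [0,0,-15.63,16.33,-13.31,-1.25,1]
    - [0,0,-15.63,16.33,-13.31,-1.25,1]
    - [0,0,-15.63,16.33,-13.31,-1.25,1]
    - [0,0,-15.63,16.33,-13.31,-1.25,1]
    - [0,0,-15.63,16.33,-13.31,-1.25,1]
    - [0,0,-15.63,16.33,-13.31,-1.25,1]
    - [0,0,-15.63,16.33,-13.31,-1.25,1]
    - [0,0,-15.63,16.33,-13.31,-1.25,1]
    - [0,0,-15.63,16.33,-13.31,-1.25,1]

```text
time_s: 1.97
position: [0.5341, -0.0707, 0.2599]
tcp_rot: [[-0.094, 0.996, -0.001], [0.996, 0.094, -0.0], [-0.0, -0.001, -1.0]]
force: [-0.0, 0.3, 0.0]
opening: 0.998
grasp_force: 0.0
```

```bash
python3 - <<'E'
from h import *
d=cap("wrist","w1.png")
print(read_state()["position"],np.array(d["T_tool_cam"]).round(3).tolist())
h=cv2.cvtColor(d["image"],cv2.COLOR_BGR2HSV);m=cv2.inRange(h,(5,150,60),(20,255,255))
cs,_=cv2.findContours(m,cv2.RETR_EXTERNAL,cv2.CHAIN_APPROX_NONE)
for c in cs:
    if cv2.contourArea(c)>500:
        P=np.array([plane(d,p[0],.119)[:2] for p in c])*1000
        print(cv2.boundingRect(c),cv2.minAreaRect(P.astype(np.float32)))
E
```

```text
[ 0.53418118 -0.07079365  0.25998684] [[0.0, -0.96, -0.281, 0.076], [1.0, 0.0, -0.001, -0.001], [0.001, -0.281, 0.96, -0.162], [0.0, 0.0, 0.0, 1.0]]
(292, 370, 328, 21) ((695.43115234375, -229.08387756347656), (352.6915588378906, 25.573694229125977), 5.468197345733643)
(178, 265, 35, 42) ((415.5662841796875, -145.3748321533203), (46.960418701171875, 20.32097816467285), 50.80852508544922)
(235, 256, 29, 57) ((469.0195007324219, -138.6785888671875), (27.482410430908203, 59.76409149169922), 5.43972635269165)
(291, 187, 57, 70) ((532.9172973632812, -69.48660278320312), (52.29042434692383, 65.92591094970703), 5.4217119216918945)
```

View pics/w1.png

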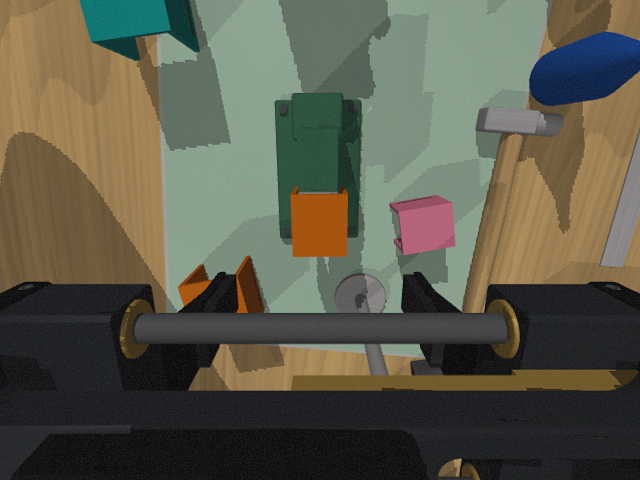

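The wrist view shows the fold at px (291–348, 187–256), between the open fingers, with the pink piece off to the right and the large orange piece at lower left. I'm descending now.

>>> send_rows:
  commands:
    - [0,0,0,-0.04,-0.03,3,1]
    - [0,0,0,-0.04,-0.03,5.8,1]
    - [0,0,0,-0.04,-0.03,5.8,1]
    - [0,0,0,-0.04,-0.03,5.8,1]
    - [0,0,0,-0.04,-0.03,5.8,1]
    - [0,0,0,-0.04,-0.03,5.8,1]
    - [0,0,0,-0.04,-0.03,5.8,1]
    - [0,0,0,-0.04,-0.03,5.8,1]
    - [0,0,0,-0.04,-0.03,5.8,0.5]
    - [0,0,0,-0.04,-0.03,5.8,0.5]
    - [0,0,0,-0.04,-0.03,5.8,0.5]
    - [0,0,0,-0.04,-0.03,5.8,0.5]
    - [0,0,0,-0.04,-0.03,5.8,0.5]
    - [0,0,0,-0.04,-0.03,5.8,0.5]
    - [0,0,0,-0.04,-0.03,5.8,0.5]

```text
time_s: 3.27
position: [0.5342, -0.0705, 0.0862]
tcp_rot: [[-0.096, 0.995, 0.0], [0.995, 0.096, 0.0], [0.0, 0.0, -1.0]]
force: [0.1, -0.6, 1.2]
opening: 0.597
grasp_force: 30.0
```

>>> send_rows:
  commands:
    - [0,0,0,0,0,-0.5,0.5]
    - [0,0,0,0,0,-1.5,0.5]
    - [0,0,0,0,0,-2.7,0.5]
    - [0,0,0,0,0,-4,0.5]
    - [0,0,0,0,0,-5.2,0.5]
    - [0,0,0,0,0,-6.47,0.5]
    - [0,0,0.2,-1,0.15,-6.47,0.5]
    - [0,0,0.4,-2,0.35,-6.47,0.5]
    - [0,0,0.6,-3.2,0.5,-6.47,0.5]
    - [0,0,0.8,-4.4,0.7,-6.47,0.5]
    - [0,0,1,-5.6,0.95,-6.47,0.5]
    - [0,0,1.2,-6.8,1.15,-6.47,0.5]
    - [0,0,1.42,-7.6,1.3,-6.47,0.5]
    - [0,0,1.42,-8.05,1.37,-6.47,0.5]
    - [0,0,1.42,-8.05,1.37,-6.47,0.5]
    - [0,0,1.42,-8.05,1.37,-6.47,0.5]

```text
time_s: 4.6
position: [0.5976, -0.307, 0.279]
tcp_rot: [[0.029, 1.0, -0.002], [1.0, -0.029, 0.002], [0.002, -0.002, -1.0]]
force: [-0.6, -0.0, -0.6]
opening: 0.596
grasp_force: 30.0
```

```bash
python3 - <<'E'
from h import *
d=cap("wrist");a=cap("scene");b=cap("top")
cv2.imwrite("pics/m1.png",np.hstack([cv2.resize(d["image"],(400,300)),cv2.resize(a["image"][120:300,100:340],(400,300))]))
s=read_state();print(s["position"],s["force"],s["opening"])
p,q=np.array([.60160459,-.19543841,.2]),np.array([.59531722,-.41887542,.2])
print(proj(d,p),proj(d,(p+q)/2),proj(a,p),proj(a,q))
g=cv2.cvtColor(d["image"],cv2.COLOR_BGR2GRAY).astype(int)
for v in(60,90,120,150,180,200): print(v,g[v,280:380:2].tolist())
E
```

```text
[ 0.59781283 -0.30528715  0.27997023] [-0.30172537 -0.29327362 -0.65266547] 0.5931248983694302
[321.57831165  82.65158974] [321.40943341 244.11267194] [214.97432963 194.85534064] [149.08889182 165.2631382 ]
60 [126, 128, 125, 132, 126, 126, 125, 128, 124, 126, 125, 124, 127, 126, 125, 128, 126, 138, 180, 179, 184, 178, 178, 179, 180, 179, 178, 181, 181, 179, 179, 179, 179, 180, 181, 175, 158, 163, 156, 108, 111, 108, 111, 109, 127, 130, 126, 128, 127, 126]
90 [180, 122, 125, 129, 126, 125, 126, 127, 129, 102, 114, 113, 112, 113, 114, 160, 139, 151, 156, 158, 163, 146, 126, 105, 99, 132, 144, 143, 143, 142, 140, 136, 164, 162, 162, 163, 178, 180, 179, 181, 180, 179, 178, 180, 124, 126, 126, 124, 129, 124]
120 [181, 180, 181, 173, 123, 126, 124, 108, 111, 108, 111, 112, 112, 110, 113, 113, 139, 153, 158, 159, 161, 145, 124, 98, 100, 104, 157, 152, 154, 155, 152, 153, 151, 101, 129, 139, 181, 180, 178, 176, 179, 179, 177, 177, 176, 178, 177, 179, 178, 175]
150 [175, 176, 177, 177, 179, 176, 178, 176, 132, 136, 134, 134, 183, 181, 180, 172, 138, 153, 155, 158, 156, 144, 123, 91, 120, 126, 127, 125, 122, 125, 126, 136, 178, 179, 180, 174, 177, 175, 178, 179, 179, 176, 179, 177, 177, 173, 176, 173, 176, 176]
180 [175, 174, 175, 176, 176, 177, 176, 178, 177, 177, 176, 177, 177, 180, 179, 170, 140, 152, 160, 159, 157, 139, 115, 88, 190, 186, 183, 185, 181, 182, 176, 126, 127, 126, 127, 127, 136, 177, 183, 182, 183, 181, 177, 179, 180, 183, 184, 181, 183, 185]
200 [168, 165, 165, 161, 156, 156, 154, 166, 168, 169, 168, 171, 169, 168, 168, 166, 143, 152, 159, 158, 157, 139, 110, 88, 158, 151, 157, 150, 151, 157, 156, 149, 153, 153, 112, 101, 104, 106, 108, 110, 124, 165, 164, 159, 159, 154, 146, 144, 143, 124]
```

View pics/m1.png

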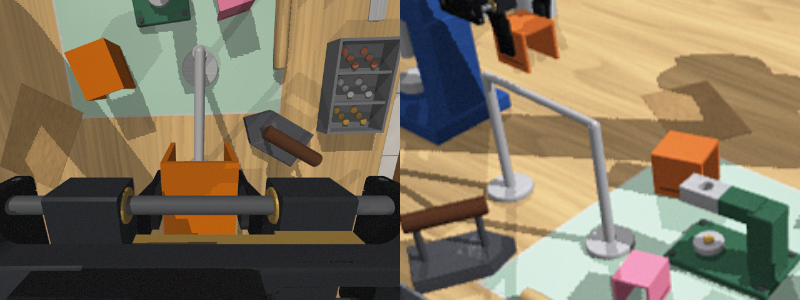

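The wrist view shows the bar centred at column ~320, between the pattern's legs and parallel to them. The scene view shows the pattern above the bar, and the guide's hole is now bare.

>>> send_rows:
  commands:
    - [0,0,0,0,0,0.8,0.5]
    - [0,0,0,0,0,1.7,0.5]
    - [0,0,0,0,0,2.5,0.5]
    - [0,0,0,0,0,3,0.5]
    - [0,0,0,0,0,3.2,0.5]
    - [0,0,0,0,0,3.35,0.5]
    - [0,0,0,0,0,3.35,0.5]
    - [0,0,0,0,0,3.35,0.5]

```text
time_s: 5.42
position: [0.5989, -0.307, 0.1809]
tcp_rot: [[0.027, 1.0, 0.002], [1.0, -0.027, -0.001], [-0.001, 0.002, -1.0]]
force: [-0.2, -0.1, -0.6]
opening: 0.591
grasp_force: 30.0
```

>>> send_rows:
  commands:
    - [0,0,0,0,0,0.05,0.5]
    - [0,0,0,0,0,0.1,0.5]
    - [0,0,0,0,0,0.1,0.5]
    - [0,0,0,0,0,0.1,0.5]

```text
time_s: 5.75
position: [0.5984, -0.3072, 0.1772]
tcp_rot: [[0.028, 1.0, 0.001], [1.0, -0.028, -0.0], [-0.0, 0.001, -1.0]]
force: [0.5, 0.8, 0.7]
opening: 0.6
grasp_force: 30.0
```

>>> send_rows:
  commands:
    - [0,0,0,0,0,0.04,0.5]
    - [0,0,0,0,0,0.04,0.5]
    - [0,0,0,0,0,0.04,0.5]

```text
time_s: 6.0
position: [0.5984, -0.3072, 0.1772]
tcp_rot: [[0.028, 1.0, 0.001], [1.0, -0.028, -0.001], [-0.001, 0.001, -1.0]]
force: [-0.9, 1.2, 5.2]
opening: 0.598
grasp_force: 30.0
```

Contact at 5 N. I'll release gently, opening in steps and then fully.

>>> send_rows:
  commands:
    - [0,0,0,0,0,-0.03,0.65]
    - [0,0,0,0,0,-0.03,0.65]
    - [0,0,0,0,0,-0.03,0.7]
    - [0,0,0,0,0,-0.03,0.8]
    - [0,0,0,0,0,-0.03,0.9]
    - [0,0,0,0,0,-0.03,1]
    - [0,0,0,0,0,-0.03,1]
    - [0,0,0,0,0,-0.03,1]
    - [0,0,0,0,0,-0.03,1]

```text
time_s: 6.75
position: [0.5982, -0.3071, 0.1763]
tcp_rot: [[0.028, 1.0, -0.0], [1.0, -0.028, 0.0], [0.0, -0.0, -1.0]]
force: [-0.4, -0.0, -0.1]
opening: 0.982
grasp_force: 0.0
```

```bash
python3 - <<'E'
from h import *
d=cap("wrist");a=cap("scene");b=cap("top")
cv2.imwrite("pics/m2.png",np.hstack([cv2.resize(d["image"],(400,300)),cv2.resize(a["image"][120:300,100:340],(400,300))]))
s=read_state();print(s["position"],s["force"],s["opening"])
move((.598,-.307,.30),-1.6)
E
```

```text
[ 0.59822579 -0.30706738  0.17635132] [-0.28571784 -0.78375609  0.11890663] 1.0004562524842973
row [ 0.  0. -0.] [ 2.000e-03 -7.000e-03 -4.122e+00] pos [ 0.5982 -0.3071  0.1764]
```

View pics/m2.png

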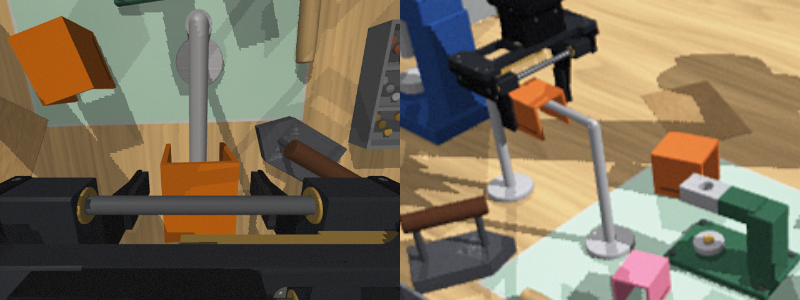

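The pattern hangs level and astride the bar with the fingers clear. I'll back off upward and look at the bare hole on the way to the rack.

>>> send_rows:
  commands:
    - [0,0,0,0,0,-0.5,1]
    - [0,0,0,0,0,-1.5,1]
    - [0,0,0,0,0,-2.7,1]
    - [0,0,0,0,0,-4.1,1]
    - [0,0,0,0,0,-4.1,1]
    - [0,0,-1.4,8,-2.4,-4.1,1]
    - [0,0,-1.4,8,-2.4,-4.1,1]
    - [0,0,-1.4,8,-2.4,-4.1,1]
    - [0,0,-1.4,8,-2.4,-4.1,1]
    - [0,0,-1.4,8,-2.4,-4.1,1]
    - [0,0,-1.4,8,-2.4,-4.1,1]
    - [0,0,-1.4,8,-2.4,-4.1,1]
    - [0,0,-1.4,8,-2.4,-4.1,1]
    - [0,0,-1.4,8,-2.4,-4.1,1]
    - [0,0,-1.4,8,-2.4,-4.1,1]
    - [0,0,-1.4,8,-2.4,-4.1,1]

```text
time_s: 8.23
position: [0.5336, -0.0667, 0.2993]
tcp_rot: [[-0.092, 0.996, 0.001], [0.996, 0.092, -0.0], [-0.0, 0.0, -1.0]]
force: [0.1, -0.5, -0.1]
opening: 1.001
grasp_force: 0.0
```

```bash
python3 - <<'E'
from h import *
d=cap("wrist");b=cap("top");a=cap("scene")
s=read_state();print(s["position"])
# predicted hole
h0=np.array([.533,-.065,.115])
for n,x in(("wrist",d),("top",b),("scene",a)): print(n,proj(x,h0).round(1))
u,v=proj(d,h0).astype(int);cw=d["image"][v-40:v+40,u-50:u+50];print("wrist origin",u-50,v-40)
u,v=proj(b,h0).astype(int);ct=b["image"][v-20:v+20,u-25:u+25];print("top origin",u-25,v-20)
cv2.imwrite("pics/hole.png",np.hstack([cv2.resize(x,(400,320),interpolation=cv2.INTER_NEAREST) for x in(cw,ct)]))
move((.5055,.3305,.30),-7)
E
```

```text
[ 0.53322392 -0.06630612  0.29908802]
wrist [319.5 212.3]
top [376.7 254.7]
scene [284.  232.3]
wrist origin 269 172
top origin 351 234
row [-0.003 -0.     2.459] [13.256  0.301 -0.03 ] pos [ 0.5332 -0.0663  0.2991]
```

View pics/hole.png

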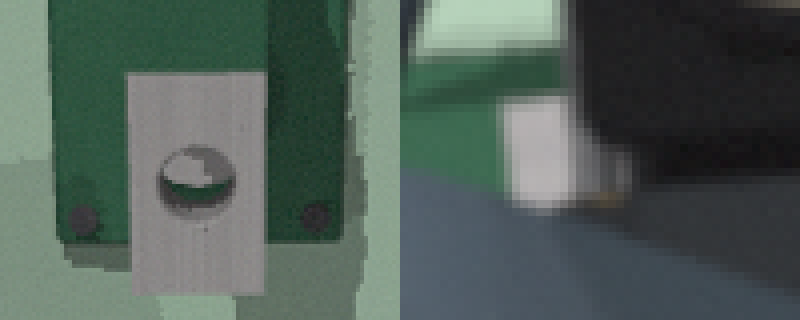

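The wrist crop shows the hole at px (318.3, 218) in the bare steel arm tip. Next I move over the punch.

>>> send_rows:
  commands:
    - [0,0,2.46,13.26,0.3,0,1]
    - [0,0,2.46,13.26,0.3,0,1]
    - [0,0,2.46,13.26,0.3,0,1]
    - [0,0,2.46,13.26,0.3,0,1]
    - [0,0,2.46,13.26,0.3,0,1]
    - [0,0,2.46,13.26,0.3,0,1]
    - [0,0,2.46,13.26,0.3,0,1]
    - [0,0,2.46,13.26,0.3,0,1]
    - [0,0,2.46,13.26,0.3,0,1]
    - [0,0,2.46,13.26,0.3,0,1]
    - [0,0,2.46,13.26,0.3,0,1]
    - [0,0,2.46,13.26,0.3,0,1]
    - [0,0,2.46,13.26,0.3,0,1]
    - [0,0,2.46,13.26,0.3,0,1]
    - [0,0,2.46,13.26,0.3,0,1]

```text
time_s: 9.63
position: [0.505, 0.3302, 0.2994]
tcp_rot: [[0.122, 0.992, -0.0], [0.992, -0.122, -0.0], [-0.0, -0.0, -1.0]]
force: [-0.3, -0.7, -0.7]
opening: 0.998
grasp_force: 0.0
```

```bash
python3 - <<'E'
from h import *
d=cap("wrist","w3.png");b=cap("top");a=cap("scene")
s=read_state();print(s["position"])
def red(x,uv,r):
    u,v=np.array(uv).astype(int);h=cv2.cvtColor(x["image"],cv2.COLOR_BGR2HSV)
    m=cv2.inRange(h,(0,150,50),(5,255,255))|cv2.inRange(h,(173,150,50),(180,255,255))
    k=np.zeros_like(m);k[v-r:v+r,u-r:u+r]=m[v-r:v+r,u-r:u+r]
    cs,_=cv2.findContours(k,cv2.RETR_EXTERNAL,cv2.CHAIN_APPROX_NONE)
    if cs:
        c=max(cs,key=cv2.contourArea);return cv2.boundingRect(c),cv2.minAreaRect(c)
P=(.5057,.331,.165)
for n,x in(("wrist",d),("top",b),("scene",a)): print(n,proj(x,P).round(1),red(x,proj(x,P),60))
u,v=proj(d,P).astype(int);print(u,v)
cv2.imwrite("pics/punch.png",np.hstack([cv2.resize(d["image"][v-80:v+80,u-100:u+100],(400,320),interpolation=cv2.INTER_NEAREST),
  cv2.resize(a["image"][200:360,360:560],(400,320),interpolation=cv2.INTER_NEAREST)]))
E
```

```text
[0.50488068 0.33067659 0.2995348 ]
wrist [320.5 224.5] ((307, 201, 25, 34), ((319.0, 217.5), (33.0, 24.0), 90.0))
top [166.4 263. ] ((160, 257, 19, 15), ((169.1000213623047, 264.300048828125), (19.230182647705078, 12.074767112731934), 26.56505012512207))
scene [461.2 275.5] ((453, 273, 17, 29), ((460.8919372558594, 287.1486511230469), (13.31631851196289, 28.605422973632812), 9.462322235107422))
320 224
```

View pics/punch.png

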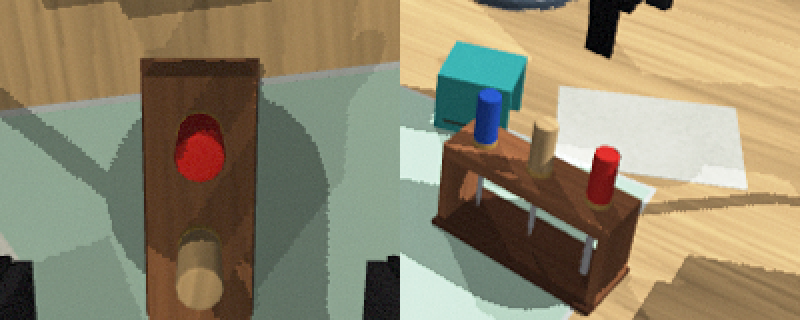

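The wrist crop shows the red handle's top disc at px ~(319.5, 222.5). The scene crop confirms the red handle has the thick steel rod below it, with the wooden handle next to it.

```bash
python3 - <<'E'
from h import *
d=cap("wrist")
p=plane(d,(319.3,222.5),.165);print("handle",p)
# hole from earlier view pose
s=read_state()
T=np.eye(4);c,n=np.cos(np.radians(5.35)),np.sin(np.radians(5.35))
T[:3,:3]=[[-n,c,0],[c,n,0],[0,0,-1]];T[:3,3]=[.5332,-.0663,.2991]
e=dict(d);e["extrinsics"]=np.linalg.inv(T@np.array(d["T_tool_cam"]))
print("hole",plane(e,(318.3,218),.115))
move((p[0],p[1],.125),-7)
E
```

```text
handle [0.50477991 0.33350944 0.165     ]
hole [ 0.53208018 -0.07088622  0.115     ]
row [ 0.002 -0.001  0.003] [ 0.086 -0.012  5.818] pos [0.5048 0.3309 0.2995]
```

>>> send_rows:
  commands:
    - [0,0,0,0.06,-0.01,1.2,1]
    - [0,0,0,0.06,-0.01,2.5,1]
    - [0,0,0,0.06,-0.01,3.8,1]
    - [0,0,0,0.06,-0.01,5,1]
    - [0,0,0,0.06,-0.01,5.82,1]
    - [0,0,0,0.06,-0.01,5.82,1]
    - [0,0,0,0.06,-0.01,5.82,1]
    - [0,0,0,0.06,-0.01,5.82,0.6]
    - [0,0,0,0.06,-0.01,5.82,0.3]
    - [0,0,0,0.06,-0.01,5.82,0.15]
    - [0,0,0,0.06,-0.01,5.82,0.15]
    - [0,0,0,0.06,-0.01,5.82,0.15]
    - [0,0,0,0.06,-0.01,5.82,0.15]
    - [0,0,0,0.06,-0.01,5.82,0.15]
    - [0,0,0,0.06,-0.01,5.82,0.15]
    - [0,0,0,0.06,-0.01,5.82,0.15]

```text
time_s: 11.17
position: [0.5044, 0.3336, 0.1247]
tcp_rot: [[0.12, 0.993, -0.0], [0.993, -0.12, -0.0], [-0.0, -0.0, -1.0]]
force: [-0.0, 0.8, -0.3]
opening: 0.403
grasp_force: 0.0
```

>>> send_rows:
  commands:
    - [0,0,0,0,0,0,0.15]
    - [0,0,0,0,0,0,0.15]
    - [0,0,0,0,0,0,0.15]
    - [0,0,0,0,0,0,0.15]
    - [0,0,0,0,0,0,0.15]

```text
time_s: 11.58
position: [0.5045, 0.3336, 0.1247]
tcp_rot: [[0.12, 0.993, 0.0], [0.993, -0.12, 0.0], [0.0, 0.0, -1.0]]
force: [0.3, -0.4, 0.2]
opening: 0.267
grasp_force: 30.0
```

>>> send_rows:
  commands:
    - [0,0,0,0,0,-0.4,0.15]
    - [0,0,0,0,0,-1.2,0.15]
    - [0,0,0,0,0,-2.4,0.15]
    - [0,0,0,0,0,-3.6,0.15]
    - [0,0,0,0,0,-4.8,0.15]
    - [0,0,0,0,0,-6,0.15]
    - [0,0,0,0,0,-6.5,0.15]
    - [0,0,-0.3,-1,0.2,-6.5,0.15]
    - [0,0,-0.5,-2.2,0.42,-6.5,0.15]
    - [0,0,-0.7,-3.4,0.65,-6.5,0.15]
    - [0,0,-0.9,-4.6,0.88,-6.5,0.15]
    - [0,0,-1.1,-5.8,1.1,-6.5,0.15]
    - [0,0,-1.4,-7,1.35,-6.5,0.15]
    - [0,0,-1.6,-8.2,1.58,-6.5,0.15]
    - [0,0,-1.8,-9.4,1.8,-6.5,0.15]
    - [0,0,-2.1,-10.6,2.04,-6.5,0.15]
    - [0,0,-2.3,-11.8,2.27,-6.5,0.15]
    - [0,0,-2.46,-12.7,2.45,-6.5,0.15]
    - [0,0,-2.46,-13.2,2.54,-6.5,0.15]
    - [0,0,-2.46,-13.2,2.54,-6.5,0.15]

```text
time_s: 13.25
position: [0.5325, -0.0722, 0.3203]
tcp_rot: [[-0.09, 0.996, 0.0], [0.996, 0.09, -0.002], [-0.002, 0.0, -1.0]]
force: [0.1, -0.2, -1.2]
opening: 0.274
grasp_force: 30.0
```

>>> send_rows:
  commands:
    - [0,0,0,0,0,0,0.15]
    - [0,0,0,0,0,0.8,0.15]
    - [0,0,0,0,0,1.7,0.15]
    - [0,0,0,0,0,1.7,0.15]
    - [0,0,0,0,0,1.7,0.15]
    - [0,0,0,0,0,1.7,0.15]

```text
time_s: 13.75
position: [0.5331, -0.068, 0.27]
tcp_rot: [[-0.095, 0.995, 0.001], [0.995, 0.095, -0.0], [-0.0, 0.001, -1.0]]
force: [0.1, -0.2, -0.2]
opening: 0.267
grasp_force: 30.0
```

```bash
python3 - <<'E'
from h import *
d=cap("wrist","w4.png");a=cap("scene","s4.png");b=cap("top")
s=read_state();print(s["position"],s["opening"],s["force"])
p=s["position"];tip=p-[0,0,.1147]
for n,x in(("wrist",d),("scene",a)): print(n,"tip",proj(x,tip).round(1),"bore",proj(x,(.5325,-.068,.115)).round(1))
u,v=proj(a,(.5325,-.068,.13)).astype(int);w=a["image"][v-40:v+40,u-50:u+50];print("scene org",u-50,v-40)
u,v=proj(d,(.5325,-.068,.13)).astype(int);w2=d["image"][v-80:v+80,u-100:u+100];print("wrist org",u-100,v-80)
cv2.imwrite("pics/m4.png",np.hstack([cv2.resize(x,(400,320),interpolation=cv2.INTER_CUBIC) for x in(w2,w)]))
E
```

```text
[ 0.53346566 -0.06857843  0.27043337] 0.2675646527971277 [ 0.11500882  0.0262355  -1.00510703]
wrist tip [320.4 232.2] bore [319.3 220.4]
scene tip [281.8 216.5] bore [283.1 231.7]
scene org 232 186
wrist org 219 144
```

View pics/m4.png

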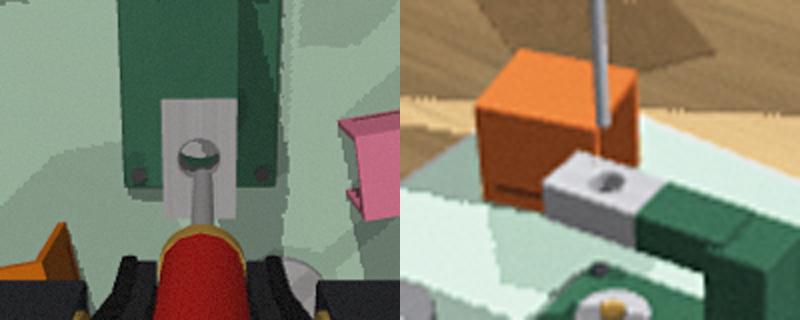

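The wrist crop shows the hole at px ~(318.5, 222), with the rod hanging straight at column ~320. The scene crop shows the tip at ~(282.7, 217) and the hole at (284, 231.5). I'll refine the offset numerically from these saved frames.

```bash
python3 - <<'E'
from h import *
a=cv2.imread("pics/s4.png",0);w=cv2.imread("pics/w4.png",0)
np.set_printoptions(linewidth=200)
print("scene hole r225-238 c272-296");print(a[225:239,272:297])
print("scene rod r206-220 c276-290");print(a[206:222:2,274:290])
print("wrist r206-240 c300-338");print(w[206:240:1,304:336])
E
```

```text
scene hole r225-238 c272-296
[[ 68  79 142 200 220 214 214 202 190 193 136  87  85  62  67  69  67  66  71 126 211 233 230 230 230]
 [ 76 141 202 219 214 214 214 208 194 215 201 187 184 141  86  83  61  67  68 127 215 234 231 231 231]
 [170 205 220 216 216 215 212 212 202 211 213 215 215 201 186 181 141 108  92 153 234 233 231 230 231]
 [209 218 215 216 217 216 217 214 218 225 211 202 199 199 213 213 201 189 187 197 221 231 231 231 231]
 [215 211 213 212 212 216 215 217 216 205 169 153 141 133 153 185 218 215 211 209 208 220 225 229 231]
 [214 212 208 213 210 209 211 202 184 164 140 123  93  92 101 131 191 212 207 210 208 208 213 218 222]
 [220 213 213 211 210 210 203 178 166 154 138  98  90  90  93 108 184 212 210 210 206 207 209 209 209]
 [222 219 215 215 213 215 207 179 165 155 134  88  94  95  97 151 210 215 210 210 211 208 206 208 205]
 [160 182 212 222 220 216 216 201 180 155  98  84  97 137 144 182 215 213 212 214 210 213 212 208 170]
 [ 97 115 140 157 177 208 222 218 212 198 183 186 185 198 197 204 210 209 210 211 212 215 213 172 112]
 [ 95  91  95  98 110 140 161 179 206 219
[... 452 characters left out ...]
5 154 154 137]
 [154 157 156 155 158 152 129  98 140 170 161 156 157 150 123  87]
 [154 156 154 155 156 154 130  99 132 166 163 152 138 114  77  71]
 [157 156 157 157 158 158 144  92 128 166 160 125  88  68  70  69]
 [154 155 155 158 154 159 153  92 121 161 143  76  67  71  71  69]
 [154 162 158 160 157 160 156  92 124 165 145  63  71  70  73  66]
 [ 70  69  77  83 101 105 123 113  75  84  68  67  71  69  70  68]
 [ 72  68  69  69  72  74  83 106  62  69  69  70  70  69  72  67]]
wrist r206-240 c300-338
[[143 143 142 ... 147 151 145]
 [141 144 144 ... 145 147 149]
 [144 143 141 ... 144 145 147]
 ...
 [141 143 144 ... 148 149 148]
 [139 144 145 ... 146 148 143]
 [141 141 143 ... 148 147 143]]
```

>>> send_rows:
  commands:
    - [0,0,0,-0.035,-0.057,0.5,0.15]
    - [0,0,0,-0.035,-0.057,0.95,0.15]
    - [0,0,0,-0.035,-0.057,0.95,0.15]
    - [0,0,0,-0.035,-0.057,0.95,0.15]
    - [0,0,0,-0.035,-0.057,0.95,0.15]
    - [0,0,0,-0.035,-0.057,0.95,0.15]

```text
time_s: 14.4
position: [0.5317, -0.0701, 0.2415]
tcp_rot: [[-0.094, 0.996, 0.002], [0.996, 0.094, -0.001], [-0.001, 0.002, -1.0]]
force: [-0.1, 0.1, -0.8]
opening: 0.267
grasp_force: 30.0
```

```bash
python3 - <<'E'
from h import *
import sys
np.set_printoptions(linewidth=220,threshold=sys.maxsize)
a=cap("scene");d=cap("wrist")
for i in range(3): print(read_state()["position"],read_state()["tcp_rot"][:,2])
p=read_state()["position"]
for x in(a,d): print("tip",proj(x,p-[0,0,.1147]).round(1),"bore@axis",proj(x,[p[0],p[1],.115]).round(1), "bore est",proj(x,(.5318,-.0699,.115)).round(1))
g=cv2.cvtColor(a["image"],cv2.COLOR_BGR2GRAY);print(g[216:237,272:295])
w=cv2.cvtColor(d["image"],cv2.COLOR_BGR2GRAY);print(w[206:246:2,296:342])
E
```

```text
[ 0.53148595 -0.07009743  0.24118697] [ 1.86199468e-03 -5.85824462e-04 -9.99998095e-01]
[ 0.53148595 -0.07009743  0.24118697] [ 1.86199468e-03 -5.85824462e-04 -9.99998095e-01]
[ 0.53148595 -0.07009743  0.24118697] [ 1.86199468e-03 -5.85824462e-04 -9.99998095e-01]
tip [282.4 227. ] bore@axis [282.7 231.2] bore est [282.7 231.3]
tip [319.8 231.2] bore@axis [319.8 227.8] bore est [320.1 227.6]
[[133 151 152 160 161 165 162 160 155  92 124 164 143  69  72  72  72  71  74 160 242 236 235]
 [ 84 100 102 115 126 129 151 155 159  92 120 161 142  62  69  71  79  70  76 157 240 234 233]
 [ 71  70  71  71  77  82 101 107 125 115 121 161 142  67  67  73  71  72  77 156 241 233 232]
 [ 71  71  71  69  70  69  71  68  95 110 116 159 139  68  70  76  73  69  77 148 229 236 232]
 [ 74  71  70  73  70  70  69  74  81 100 115 163 170  66  69  72  71  66  77 144 224 233 231]
 [ 72  72  71  67  70  70  74  74  76 100 112 165 173  65  67  73  70  70  72 137 226 234 232]
 [ 72  72  70  66  68  69  70  66  77  98 110 158 173  60  70  75  74  71  77 135 227 234 233]
 [ 73  73  65  82 118  90  86  62  71 106
[... 4330 characters left out ...]
3 143 143 143 141 135 133 122 102 111 112 118 118 120 110 107 101  89 103 144 153 142 141 145 146 144 144 143 147 144 148 144 142 113  51]
 [ 80  74  77  83 120 148 145 140 137 140 143 142 142 143 141 143 142 143 147 118 110 115 117 121 120 112 104 101  93 111 144 142 140 140 142 145 145 144 145 147 147 149 148 140 116  44]
 [ 71  67  66  68 102 147 144 142 141 140 144 142 145 142 143 141 142 147 148 114 106 112 120 118 118 115 106  98  88  94 140 140 137 136 146 147 145 142 144 145 145 144 146 141 117  77]
 [ 96  97  94  96 116 148 145 141 138 140 147 144 143 141 142 140 143 144 144 108 110 117 121 120 116 110 108 103  89  81 100  96 100 108 148 147 146 144 144 146 149 149 145 143 132 114]]
```

>>> send_rows:
  commands:
    - [0,0,0,0.04,0,0,0.15]
    - [0,0,0,0.04,0,0,0.15]
    - [0,0,0,0.04,0,0.3,0.15]
    - [0,0,0,0.04,0,0.6,0.15]
    - [0,0,0,0.04,0,0.9,0.15]
    - [0,0,0,0.04,0,1.2,0.15]
    - [0,0,0,0.04,0,1.5,0.15]
    - [0,0,0,0.04,0,1.8,0.15]
    - [0,0,0,0.04,0,2.1,0.15]
    - [0,0,0,0.04,0,2.4,0.15]
    - [0,0,0,0.04,0,2.7,0.15]
    - [0,0,0,0.04,0,2.83,0.15]
    - [0,0,0,0.04,0,2.83,0.15]
    - [0,0,0,0.04,0,2.83,0.15]
    - [0,0,0,0.04,0,2.83,0.15]

```text
time_s: 15.75
position: [0.5312, -0.0689, 0.1557]
tcp_rot: [[-0.094, 0.996, 0.001], [0.996, 0.094, -0.0], [-0.0, 0.001, -1.0]]
force: [0.4, 0.1, -1.6]
opening: 0.266
grasp_force: 30.0
```

```bash
python3 - <<'E'
from h import *
import sys
np.set_printoptions(linewidth=220,threshold=sys.maxsize)
a=cap("scene","s5.png");d=cap("wrist")
s=read_state();p=s["position"];print(p,s["force"],s["tcp_rot"][:,2],s["opening"],s["time_s"])
for x in(a,d): print("tip",proj(x,p-[0,0,.1147]).round(1),"axis@.115",proj(x,[p[0],p[1],.115]).round(1),"snap",proj(x,(.5318,-.0699,.026)).round(1))
g=cv2.cvtColor(a["image"],cv2.COLOR_BGR2GRAY);print(g[222:237,274:293]);print("below");print(g[244:272,272:298])
w=cv2.cvtColor(d["image"],cv2.COLOR_BGR2GRAY);print(w[216:250:2,302:338])
h=cv2.cvtColor(a["image"],cv2.COLOR_BGR2HSV)
m=cv2.inRange(h,(5,150,60),(20,255,255));m[:,:140]=0;m[220:]=0;m[:130]=0;m[:,236:]=0
print("pattern scene bbox",cv2.boundingRect(m),"pred centre",proj(a,(.5984,-.309,.19)))
E
```

```text
[ 0.53121695 -0.06887216  0.1559218 ] [ 0.21234559 -0.67599457 -1.31633979] [ 1.33069094e-03 -4.69917274e-04 -9.99999004e-01] 0.2665509907632405 15.85
tip [284.6 257.5] axis@.115 [283.2 231.3] snap [284.4 262.7]
tip [320.1 231.3] axis@.115 [320.4 261.6] snap [320.5 228. ]
[[ 74  72  71  75  89  47  44  45  58  63  73  73  80  89 114 118  69 133 227]
 [ 67  82 121  88  80  75  69  60  57  63  68  85 109 141 146 122  70 135 227]
 [ 76 142 202 183 117  74  81  87 101 109 116 124 138 155 154 100  70 139 226]
 [149 209 221 218 193 149  96  84 102 119 125 130 136 120 100  72  72 125 211]
 [155 194 221 219 216 199 157 149 132 102 106 106 112  93  64  66  69 128 219]
 [150 151 188 225 217 219 208 202 145 103 140 163 191 183 147 101  92 159 234]
 [147 143 151 180 190 223 224 222 139 106 155 191 216 217 205 194 189 200 224]
 [143 147 144 144 148 183 225 202 121 102 152 174 154 187 219 216 215 210 211]
 [144 143 143 142 125 121 194 168 105 101 150 165 102 135 197 211 210 208 211]
 [141 138 152 198 175  95 175 151 105 104 149 168  96 107 181 213 211 210 208]
 [204 198 201 222 205 115 127 158 117
[... 5239 characters left out ...]
 142 144 137 126 125 127 130 128]
 [144 142 142 142 140 140 140 138 137 143 144 142 142 147 148 146 146 141 146 146 148 144 139 141 143 143 143 139 142 126 130 128 128 130 130 128]
 [141 146 143 141 139 142 142 140 142 141 146 144 140 144 147 148 145 141 143 146 147 143 139 143 142 144 146 142 141 141 140 140 124 128 129 131]
 [141 141 142 142 142 142 141 139 140 143 145 142 142 144 147 146 141 139 145 145 145 145 140 142 144 144 138 125 127 142 133 124 124 132 131 131]
 [141 141 146 140 140 142 139 140 142 142 144 144 141 148 146 151 145 143 146 144 145 145 140 144 146 139 125 125 128 127 126 125 126 130 131 130]]
pattern scene bbox (163, 166, 39, 38) pred centre [180.65255191 182.97272045]
```

>>> send_rows:
  commands:
    - [0,0,0,0,0.015,0,0.15]
    - [0,0,0,0,0.015,0,0.15]
    - [0,0,0,0,0.015,0,0.15]
    - [0,0,0,0,0.015,0,0.15]

```text
time_s: 16.18
position: [0.5312, -0.0687, 0.1555]
tcp_rot: [[-0.094, 0.996, 0.0], [0.996, 0.094, -0.0], [-0.0, 0.0, -1.0]]
force: [-0.3, 0.5, -2.3]
opening: 0.269
grasp_force: 30.0
```

```bash
python3 - <<'E'
from h import *
s=read_state();print(s["position"],s["force"],s["grasp_force"],s["time_s"]);print(bot.hand_in())
E
```

```text
[ 0.53124821 -0.06868945  0.15550162] [-0.28474532  0.54014774 -2.2670357 ] 29.967717211693525 16.1833
the job is handed in; nothing more can be done
None
```

I handed the job in at 16.2 s: the orange pattern hangs by itself astride the rail's bar. The punch is held upright through the guide's hole, centred to about 1 mm, with its tip about 15 mm above the snap; there was no sign of contact with the guide. I have not seen the judge's result.

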